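# Load a square bar into the cut-off jig and throw the clamp over

## Robot

A 7-joint arm with a two-finger parallel gripper is mounted at the origin on the work surface. World frame = base frame: x ahead of the robot, y to its left, z up, the work surface at z = 0. Lengths are in m, angles in rad, forces in N, time in s.
With the tool pointing down it reaches from about 0.4 to 0.85 m from the base axis. Payload 10.4 kg.
Tool frame: the origin (TCP) lies between the finger pads; the fingertips stand 22 mm ahead of it and the grasp point (between the pads) lies 3 mm ahead of it; z points along the fingers, y is the line along which they close (so a half turn about z gives the same grasp; the last joint's range is limited). The gripper opens to 85 mm and grips with 20 to 120 N. Pads are 22 mm wide; open, the fingers measure 114 mm over their backs; the gripper's body (76 mm by 85 mm) begins 54 mm behind the grasp point. The pads swing forward as they close: fully open they stand 13 mm farther back than shut.
Start: joints at [-1.355, 0.332, -0.065, 1.46, 0.022, 1.35, -0.088], TCP at [0.148, 0.607, 0.253] pointing down, gripper open.
Joint ranges: [-2.6, 2.6], [-0.5, 2.12], [-1.47, 1.34], [0.16, 2.42], [-1.27, 4.41], [0.06, 2.06], [-2.6, 2.6]. Speed limits (rad/s): [2.22, 2.22, 2.79, 2.79, 3.14, 3.14, 3.14].

## Interface

Orientations are given as a unit quaternion [x, y, z, w].
In Python, from workcell import manip, camera, ticket, boxes_of, outline_of gives the robot as it stands.
- The arm moves only by the tool carry_out, never from a script. Its argument "deltas" is a list of rows, each a list of 5 numbers: the shift along the tool's x, y, z as a fraction of full scale, then the turn about the tool's z as a fraction of full scale, then the opening, from -1 (shut) to 1 (fully open), so that 0 is half open. In form: [[tx, ty, tz, spin, gripper], ...]. A call has 1 to 20 rows; each row is the pose to reach, as a shift and turn from the pose commanded when the call began, along the tool's axes at that moment; what a row does not reach only later rows make up. Full scale, the value 1, is 150 mm for a shift and 30 degrees for a turn. A row lasts 1/8 s, in which the tool goes at most 62.5 mm and 10.7 degrees, less where a joint would pass 70% of its speed; a pose out of reach is approached as far as the arm can. A call with a number of a shift or a turn outside -1 to 1 is refused whole. A call with a gripper value outside its range is refused whole. The fingers move at their own pace and stop on an object; "force" is the grip in N (left out, the last holds). Time passes only in rows, so rows that repeat a pose let the fingers close. It gives the time, the measured TCP pose, the force, the opening and the grip force at its end, in the units of the state.
- manip.get_obs(): the state, without advancing time (a new reading comes with each control period).
- camera(name): name is "scene" or "top"; returns a dict with "img" (420x560x3 uint8, red, green, blue), "depth" (420x560 float32, m along the optical axis (not along the pixel's ray), 0 where there is no reading), "vertical_fov" (degrees; the focal length in pixels is half the picture's height over the tangent of half this angle, whatever the lens; pixels are square), "cx", "cy" (the principal point, pixels), "k1" (the pictures are not rectified: a ray, as slopes to the right and down, at radius r is drawn at 1 + k1 r^2 times it, then the intrinsics apply), "R" (3x3) and "t" (3): a world point X has camera coordinates R X + t. Camera axes: x right, y down, z forward; pixel columns grow to the right and rows downward; lengths in m; the calibration is good to about 2 mm. A picture is of the moment at which its call begins.
- ticket.hand_in(): hands the job in; it is judged then, once.
Trained networks look in a picture, given as the dict that the camera call returned (one of the last four; its "shot" number tells which), for a name from the list of things; names that differ only in an ending like _2 or _b are one class to them, and where a whole thing is asked for, a point or a joint stands for the part that bears it (a point fixed in the world has none). Each returns a list of dicts, best first, with "conf" (0 to 1); they miss things now and then, are a little off and sometimes report something else, mostly with a low value. They report only what shows in the picture. A call takes as long as a camera call. They do not tell look-alikes from the thing itself.
- boxes_of(query, picture): "position" ([x, y, z] in m, in world coordinates, good to about 4 mm: the middle of the surface that is visible of it).
- outline_of(query, picture): "region" (420x560 bool, what is visible of it).
The state is a dict: "clock": time; "joint_pos": joint angles; "joint_velocities": joint speeds; "tau": joint torques, N m; "position": TCP position; "ee_rot": TCP orientation; "ft_force": force on the tool from outside, world axes, zero at the start; "torque": the same for the moment, N m; "grip_width": opening from 0.0 (shut) to 1.0 (fully open); "grasp_force": force on a finger pad.
Only numpy, scipy, OpenCV 4.12 (cv2) and the standard library are available. Lean on these libraries where they do the work, as an engineer would, in place of code of your own. Each camera call takes 0.05 s, during which the arm holds its last target. There are 200 camera calls.

## Task

Lay the short square steel bar in the jig's open trough, slide it lengthwise under the bridge until it is fully home against the end stop, and only then push the clamp handle past its centre so that it snaps over and its foot holds the bar down. Let go of everything and leave the other things on the bench where they are.

Things in the scene. Friction and masses are not known exactly. Their poses are not given: they have to be found in the camera images.
- bar: the square steel bar, bright steel, 140 x 25 x 25 mm, about 0.7 kg, lying flat on the bench left of the jig. Origin: centre of its underside; x axis along its length, z up. Both ends are alike. The only bright square-section bar on the bench top.
- jig: the jig, fixed to the bench. Origin: on the bench under the trough's middle line; z up, y along the trough from the end stop to the open mouth, x across it, away from the clamp. Base plate 80 mm wide (x), y = -165 to +170, top at z = 15 mm = trough floor. Trough walls: inner gap 31 mm, 6 mm thick, only 7 mm high (top z = 22), y = -130 to +170.
- stop_face (a point): foot of the end stop's face, on the trough floor, mid trough (jig 0, -130, 15 mm); axes as the jig's. The stop is a block 70 mm wide, top at z = 60. A bar that is home has its centre at jig y = -60 and its tail at y = +10, 25 mm out of the bridge.
- trough_mouth (a point): the open end of the trough, on its floor, middle (jig frame: 0, 170, 15 mm); axes as the jig's.
- bridge (a point): middle of the underside of the bridge over the trough (jig 0, -25, 50 mm). The bridge spans jig y = -35 to -15, its opening is 48 mm wide, its top at z = 62, 68 mm wide over all. From here to the mouth the trough is open from above.
- clamp_pivot (a point): the clamp's pivot (jig -55, -85, 58 mm), its axis along jig y, on the -x side of the trough, between two dark ears: x = -71 to -39, y = -102 to -68, up to z = 67. The clamp's foot plate spans x = -102 to -40, y = -120 to -50, z up to 15.
- clamp (a joint): angle (rad) of the clamp lever, a rigid V of handle and foot arm, 51 degrees apart. 0 = open: handle leans out 30 degrees from upright, foot arm up. Grows as the handle is pushed towards the trough (jig +x). An over-centre spring drives it to 0 below about 0.6, shut above: 6 to 14 N at the tip to start, then less. Shut on the bar: about 1.15; on an empty trough 1.2, and the foot then bars the way.
- handle_tip (a point): centre of the round end of the clamp handle: black grip 20 mm thick, 94 mm from the pivot. Open, it lies at about jig x = -102, y = -85, z = 139 mm; at the centre (0.6 rad) at x = -48, z = 152; shut on the bar, at x = 0, z = 134. Its top never stands higher than 162 mm.
- clamp_foot (a point): middle of the underside of the rubber foot (14 mm thick) at the end of the clamp's foot arm, 55 mm from the pivot.
- stub: bystander: round dark steel offcut standing on end, diameter 32, 70 mm high; origin under its centre.
- flange: bystander: flat steel ring, diameter 90, hole 40, 18 mm high; origin under its centre.
- wrench: bystander: wrench 180 mm long, lying along its x axis.
- flat: bystander: dark flat steel offcut 130 x 50 x 12 mm; origin under its centre.
- tin: bystander: green tin, diameter 90, 120 mm high; origin under its centre.
- carton: bystander: cardboard box 90 x 160 x 90 mm; origin under its centre.
- driver: bystander: screwdriver 200 mm long, lying along its x axis.
Mind the look-alikes: they are no part of the job. Leave any blue or pink look-alike of the bar alone.

How it is judged:
On the way, in this order (a step that is already met when the one before it is completed fails the run):
1. the bar is home against the end stop, flat in the trough under the bridge, with the clamp still open (y of bar in the frame of stop_face between 0.06 and 0.075 m and x of bar in the frame of stop_face between -0.006 and 0.006 m and z of bar in the frame of stop_face below 0.004 m and angle between the x axis of bar and the y axis of jig, either way round below 0.08 rad and value of joint clamp below 0.3 rad), for 0.2 s.
2. the clamp has snapped over onto the bar (value of joint clamp above 1.05 rad), for 0.2 s.
At the end, for the whole second after the job is handed in: The bar lies flat in the trough under the bridge, its end within 5 mm of the end stop, and at rest; the clamp is snapped over (joint above 1.05 rad) with its foot pressing on the bar (y of bar in the frame of stop_face between 0.06 and 0.075 m and x of bar in the frame of stop_face between -0.006 and 0.006 m and z of bar in the frame of stop_face below 0.004 m and angle between the x axis of bar and the y axis of jig, either way round below 0.08 rad and value of joint clamp above 1.05 rad and contact force between clamp and bar above 1 N and linear speed of bar below 0.01 m/s); the robot touches nothing.
It fails at once if a bystander is shoved more than 40 mm (distance of any of stub, flange, wrench, flat, tin, carton, driver from where it was at the start of the episode above 0.04 m).
It also fails if it takes over 51 s, if anything falls off the work surface, if the arm or the gripper's body presses on something with over 40 N, if the wrist force passes 120 N, or if a joint passes its speed limit or range.

## Working session

There is one attempt and no reset: what is moved stays moved. The work goes in short steps, Python scripts to look and compute and a tool call to move; the robot and the scene stay as the last step left them, time stands still between calls to the robot, and variables do not carry over. Pictures are saved under pics/ and viewed, at most 10 in all, crops included, and the job is handed in when it is done.

Besides the shell and the picture viewer there is one more tool, called as name(argument=value, ...), one argument or row to a line, values as JSON. carry_out: Moves the arm, as the interface text tells. Its arguments: {"type":"object","properties":{"deltas":{"type":"array","items":{"type":"array","items":{"type":"number"}}},"force":{"type":"number"}},"required":["deltas"]}

```bash
mkdir -p pics; cat > h.py <<'E'
import numpy as np, cv2, json
from workcell import manip, camera, ticket, boxes_of, outline_of
def K(p):
    f=p["img"].shape[0]/2/np.tan(np.radians(p["vertical_fov"])/2)
    return np.array([[f,0,p["cx"]],[0,f,p["cy"]],[0,0,1.]]), np.array([p["k1"],0,0,0,0.])
def world(p,uv,d=None):
    uv=np.asarray(uv,float).reshape(-1,2); k,D=K(p)
    n=cv2.undistortPoints(uv.reshape(-1,1,2),k,D).reshape(-1,2)
    if d is None: d=np.array([p["depth"][int(round(v)),int(round(u))] for u,v in uv])
    c=np.c_[n*d[:,None],d]
    return (c-np.asarray(p["t"]))@np.asarray(p["R"])
def pix(p,X):
    k,D=K(p); r,_=cv2.Rodrigues(np.asarray(p["R"]))
    return cv2.projectPoints(np.asarray(X,float).reshape(-1,1,3),r,np.asarray(p["t"],float),k,D)[0].reshape(-1,2)
def cloud(p,m):
    v,u=np.nonzero(m&(p["depth"]>0)); return world(p,np.c_[u,v])
def save(n,img): cv2.imwrite("pics/"+n,img[...,::-1])
E
python3 - <<'E'
from h import *
o=manip.get_obs(); print(o["clock"],o["position"],o["ee_rot"])
ps={n:camera(n) for n in("scene","top")}
for n,p in ps.items():
    save(n+"0.png",p["img"]); print(n,np.round(p["t"],3),p["vertical_fov"],p["k1"])
    for q in("bar","jig","handle_tip","clamp_foot","clamp","stub","flange","wrench","flat","tin","carton","driver"):
        print(q,[(np.round(b["position"],3).tolist(),round(b["conf"],2)) for b in boxes_of(q,p)][:4])
E
```

```text
0.0 [0.14772762 0.60693538 0.25250309] [ 1.19111898e-01  9.92880573e-01 -7.20447619e-04 -7.06376486e-05]
scene [-0.043 -0.31   1.629] 54.14454539177983 0.0412062921718656
bar [([0.533, 0.259, 0.024], 0.9), ([0.497, 0.423, 0.022], 0.81), ([0.347, 0.314, 0.025], 0.51)]
jig [([0.608, -0.063, 0.013], 0.81), ([0.708, 0.358, 0.047], 0.53)]
handle_tip [([0.545, -0.121, 0.112], 0.7)]
clamp_foot [([0.544, -0.117, 0.118], 0.67), ([0.612, -0.062, 0.016], 0.42)]
clamp [([0.542, -0.117, 0.113], 0.67)]
stub [([0.71, 0.357, 0.046], 0.85), ([0.685, -0.364, 0.101], 0.42)]
flange [([0.508, -0.349, 0.016], 0.92)]
wrench [([0.403, 0.041, 0.006], 0.81)]
flat [([0.789, 0.081, 0.01], 0.69)]
tin [([0.685, -0.366, 0.103], 0.6)]
carton [([0.819, -0.142, 0.09], 0.63), ([0.511, -0.348, 0.017], 0.56)]
driver [([0.382, -0.282, 0.019], 0.51), ([0.819, -0.142, 0.091], 0.2)]
top [0.017 0.567 1.074] 51.377339904976886 -0.04002642027091132
bar [([0.514, 0.259, 0.027], 0.82), ([0.488, 0.415, 0.027], 0.73), ([0.34, 0.317, 0.023], 0.63)]
jig [([0.597, -0.049, 0.013], 0.8), ([0.783, -0.142, 0.09], 0.24)]
handle_tip [([0.55, -0.116, 0.113], 0.52)]
clamp_foot [([0.549, -0.116, 0.113], 0.86)]
clamp [([0.554, -0.116, 0.113], 0.73)]
stub [([0.693, 0.364, 0.068], 0.73)]
flange [([0.512, -0.358, 0.02], 0.69)]
wrench [([0.386, 0.042, 0.007], 0.77)]
flat [([0.782, 0.084, 0.011], 0.9), ([0.509, -0.357, 0.018], 0.19)]
tin [([0.65, -0.356, 0.121], 0.77), ([0.782, 0.088, 0.011], 0.74), ([0.55, -0.113, 0.112], 0.21)]
carton [([0.784, -0.14, 0.089], 0.73)]
driver [([0.373, -0.274, 0.023], 0.86)]
```

View pics/top0.png

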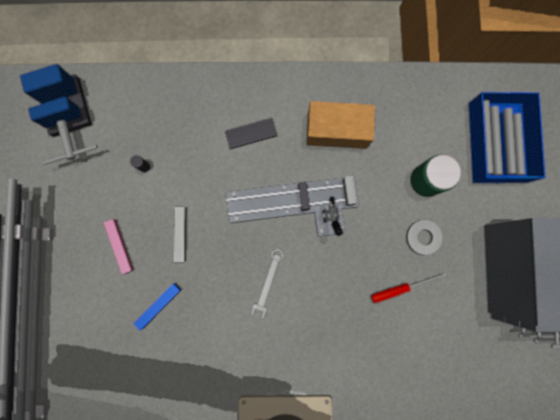

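View pics/scene0.png

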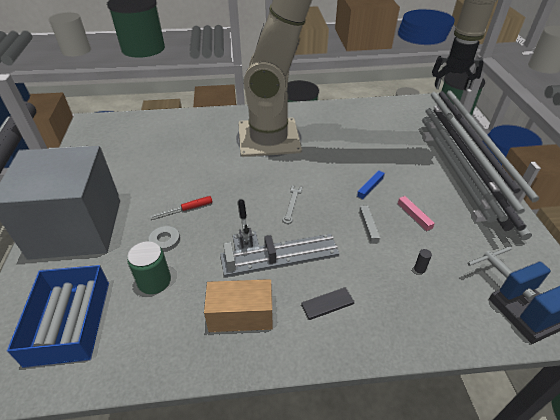

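The scene shows three bar-like things in the top view: grey (180,235), pink (118,246) and blue (157,306). Grey fits "bright steel" and lies nearest to the left of the jig; the other two are the coloured look-alikes. I'll confirm it in a crop and measure.

```bash
python3 - <<'E'
from h import *
ps={n:camera(n) for n in("top","scene")}
p=ps["top"]
c=p["img"][150:280,140:380]; save("crop1.png",cv2.resize(c,None,fx=3.3,fy=3.3,interpolation=cv2.INTER_CUBIC))
for n,p in ps.items():
    for q,ref in(("bar",(.52,.26)),("jig",(.6,-.05))):
        L=[b for b in outline_of(q,p)]
        for b in L:
            X=cloud(p,b["region"]); md=np.median(X,0)
            if np.hypot(*(md[:2]-ref))>.06: continue
            z=X[:,2]; lo,hi=((.015,.035) if q=="bar" else (.009,.027))
            Y=X[(z>lo)&(z<hi)]
            r=cv2.minAreaRect(Y[:,:2].astype(np.float32)*1000)
            print(n,q,round(b["conf"],2),len(X),"med",md.round(4),"z pct",np.percentile(z,[5,25,50,75,95]).round(4),"rect",np.round(r[0],1),np.round(r[1],1),round(r[2],2))
    save("m_%s.png"%n,p["img"]); np.savez("m_%s.npz"%n,**{k:v for k,v in p.items()})
E
```

```text
top bar 0.57 639 med [0.5167 0.2621 0.0241] z pct [0.0092 0.0221 0.0241 0.0256 0.0276] rect [517.3 264.8] [ 26.7 136.7] 89.99
top jig 0.83 4735 med [ 0.5972 -0.0464  0.016 ] z pct [0.0114 0.0139 0.016  0.0221 0.0888] rect [575.4 -25.2] [143. 333.] 6.98
scene bar 0.61 382 med [0.5381 0.259  0.0239] z pct [0.0069 0.0193 0.0239 0.0257 0.0275] rect [522.5 263.1] [141.9  29.3] 0.12
scene jig 0.78 3519 med [ 0.612  -0.0635  0.0167] z pct [0.008  0.0144 0.0167 0.0233 0.1039] rect [581.6 -26.8] [143.  334.6] 6.87
```

View pics/crop1.png

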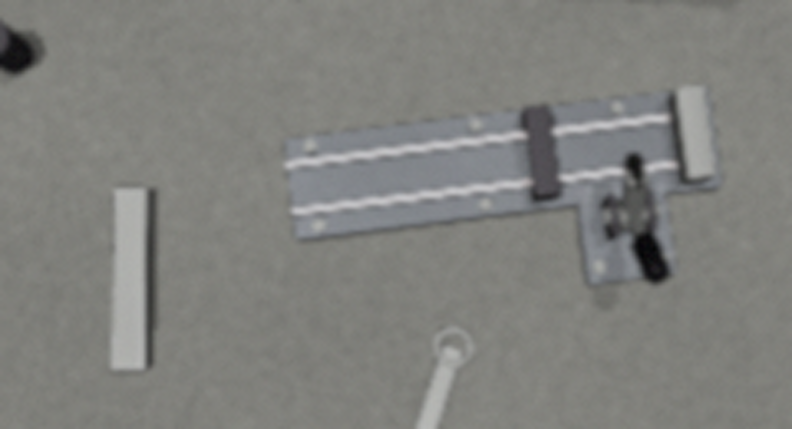

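The crop shows one bright grey square bar (crop (131,278), i.e. top-image (180,234)), and the jig with mouth left, stop right, bridge at (540,150), clamp open. Now the same crop from the scene view for a second measurement.

```bash
python3 - <<'E'
from h import *
p=dict(np.load("m_scene.npz"))
save("crop2.png",cv2.resize(p["img"][180:285,210:390],None,fx=4.4,fy=4.4,interpolation=cv2.INTER_CUBIC))
t=dict(np.load("m_top.npz"))
def plane(p,uv,z):
    a=world(p,uv,np.full(len(uv),1.)); b=world(p,uv,np.full(len(uv),2.)); s=(z-a[:,2])/(b[:,2]-a[:,2]); return a+(b-a)*s[:,None]
cr=lambda l: (np.array(l,float)+.5)/3.3-.5+[140,150]
print("bar",(plane(t,cr([(114,188),(148,188),(111,369),(146,369)]),.025)*1000).round(1).tolist())
print("plate",(plane(t,cr([(285,142),(297,240),(719,187)]),.015)*1000).round(1).tolist())
print("walls",(plane(t,cr([(285,163),(670,118),(293,211),(676,164)]),.022)*1000).round(1).tolist())
print("bridge",(plane(t,cr([(524,108),(550,106),(534,198),(560,196)]),.062)*1000).round(1).tolist())
print("stop",(plane(t,cr([(673,88),(704,86),(682,181),(711,177)]),.060)*1000).round(1).tolist())
E
```

```text
bar [[586.2, 277.8, 25.0], [586.1, 251.6, 25.0], [447.9, 277.5, 25.0], [447.9, 250.9, 25.0]]
plate [[622.8, 147.7, 15.0], [546.5, 137.9, 15.0], [586.6, -189.0, 15.0]]
walls [[605.4, 146.8, 22.0], [639.7, -150.8, 22.0], [568.3, 140.4, 22.0], [603.7, -154.8, 22.0]]
bridge [[641.0, -35.6, 62.0], [642.5, -55.1, 62.0], [573.5, -42.5, 62.0], [574.9, -61.8, 62.0]]
stop [[656.2, -147.6, 60.0], [657.7, -170.9, 60.0], [586.1, -153.0, 60.0], [589.0, -174.7, 60.0]]
```

View pics/crop2.png

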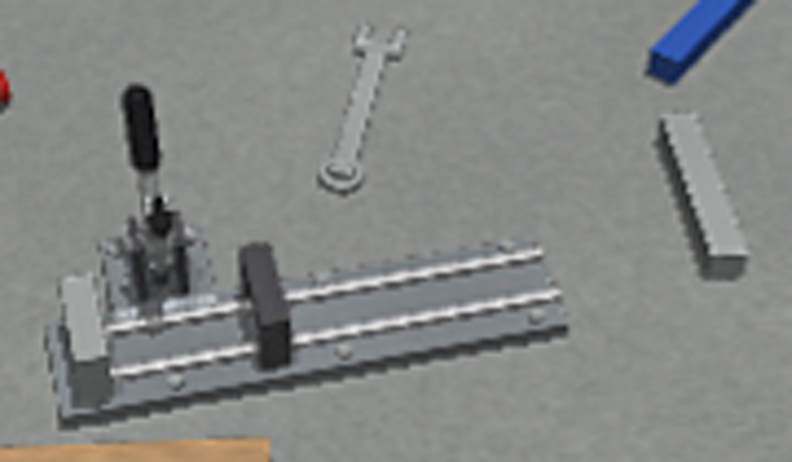

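```bash
cat >> h.py <<'E'
def plane(p,uv,z):
    n=len(uv); a=world(p,uv,np.full(n,1.)); b=world(p,uv,np.full(n,2.)); s=(z-a[:,2])/(b[:,2]-a[:,2]); return a+(b-a)*s[:,None]
E
python3 - <<'E'
from h import *
p=dict(np.load("m_scene.npz"))
cr=lambda l: (np.array(l,float)+.5)/4.4-.5+[210,180]
print("bar",(plane(p,cr([(663,117),(695,114),(711,258),(747,253)]),.025)*1000).round(1).tolist())
print("plate",(plane(p,cr([(528,240),(567,323),(66,415)]),.015)*1000).round(1).tolist())
print("walls",(plane(p,cr([(543,252),(108,330),(560,293),(115,373)]),.022)*1000).round(1).tolist())
print("bridge",(plane(p,cr([(240,248),(269,243),(260,325),(290,318)]),.062)*1000).round(1).tolist())
print("stop",(plane(p,cr([(62,281),(92,275),(77,363),(108,353)]),.060)*1000).round(1).tolist())
# heights by triangulation of matched points: stereo
t=dict(np.load("m_top.npz")); ct=lambda l:(np.array(l,float)+.5)/3.3-.5+[140,150]
A=ct([(114,188),(148,188),(111,369),(146,369),(285,163),(293,211),(524,108),(560,196)])
B=cr([(747,253),(711,258),(695,114),(663,117),(560,293),(543,252),(290,318),(240,248)])
P=[]
for q,uv in((t,A),(p,B)):
    k,D=K(q); P.append((np.c_[q["R"],q["t"]],cv2.undistortPoints(uv.reshape(-1,1,2),k,D).reshape(-1,2)))
X=cv2.triangulatePoints(P[0][0],P[1][0],P[0][1].T,P[1][1].T); print((X[:3]/X[3]*1000).T.round(1).tolist())
E
```

```text
bar [[454.5, 252.2, 25.0], [454.0, 275.9, 25.0], [591.9, 250.7, 25.0], [590.1, 275.8, 25.0]]
plate [[553.7, 135.0, 15.0], [629.0, 146.3, 15.0], [668.5, -180.6, 15.0]]
walls [[571.9, 141.2, 22.0], [608.3, -152.3, 22.0], [609.0, 145.1, 22.0], [644.2, -148.8, 22.0]]
bridge [[582.5, -63.3, 62.0], [580.2, -44.2, 62.0], [648.2, -56.0, 62.0], [644.6, -36.9, 62.0]]
stop [[596.6, -178.1, 60.0], [593.6, -159.0, 60.0], [664.3, -169.6, 60.0], [658.6, -150.5, 60.0]]
[[586.5, 278.1, 20.9], [586.8, 253.0, 19.0], [447.8, 278.7, 18.9], [448.0, 253.5, 18.6], [605.8, 146.7, 18.3], [568.7, 141.4, 18.4], [641.6, -36.2, 58.3], [575.7, -62.7, 54.4]]
```

Both views agree on shapes. They differ by a constant ~5 mm in x, which is calibration error. Averages are bar centre ≈ (0.520, 0.264) with yaw 0, and jig origin ≈ (0.608, -0.025) with yaw 6.8°. I'll start moving and recheck the bar against the jig in one view later.

carry_out(
  deltas=[
    [-1, -0.56, 0, -0.456, 0.2],
    [-1, -0.56, 0, -0.456, 0.2],
    [-1, -0.56, 0, -0.456, 0.2],
  ],
  force=60,
)

```text
clock: 1.98
position: [0.2759, 0.4882, 0.2535]
ee_rot: [0.001, 1.0, 0.0, 0.0]
ft_force: [0.5, -0.2, 1.0]
grip_width: 0.598
grasp_force: 0.0
```

carry_out(
  deltas=[
    [-0.81, -0.75, -0.0, 0, 0.2],
    [-0.81, -0.75, 0, 0, 0.2],
    [-0.81, -0.75, 0, 0, 0.2],
  ],
)

```text
clock: 2.35
position: [0.3975, 0.3751, 0.2537]
ee_rot: [0.001, 1.0, 0.0, 0.0]
ft_force: [-0.7, 0.9, 0.1]
grip_width: 0.602
grasp_force: 0.0
```

carry_out(
  deltas=[
    [-0.81, -0.745, 0.2, 0, 0.2],
    [-0.81, -0.745, 0.5, 0, 0.2],
    [-0.81, -0.745, 0.8, 0, 0.2],
    [-0.81, -0.745, 0.8, 0, 0.2],
  ],
)

```text
clock: 2.85
position: [0.5171, 0.263, 0.1306]
ee_rot: [0.001, 1.0, -0.001, -0.001]
ft_force: [-1.0, 0.5, 0.6]
grip_width: 0.599
grasp_force: 0.0
```

carry_out(
  deltas=[
    [0, 0, 0.35, 0, 0.2],
    [0, 0, 0.6, 0, 0.2],
    [0, 0, 0.655, 0, 0.2],
    [0, 0, 0.655, 0, 0.2],
    [0, 0, 0.655, 0, -1],
    [0, 0, 0.655, 0, -1],
    [0, 0, 0.655, 0, -1],
    [0, 0, 0.655, 0, -1],
    [0, 0, 0.655, 0, -1],
  ],
)

```text
clock: 3.98
position: [0.5177, 0.2664, 0.0371]
ee_rot: [0.0, 1.0, 0.001, 0.001]
ft_force: [-0.7, -0.7, 6.9]
grip_width: 0.274
grasp_force: 59.3
```

carry_out(
  deltas=[
    [0, 0, -0.2, 0, -1],
    [0, 0, -0.5, 0, -1],
    [0, 0, -0.5, 0, -1],
  ],
)

```text
clock: 4.35
position: [0.5185, 0.2669, 0.1136]
ee_rot: [0.0, 1.0, 0.002, 0.003]
ft_force: [0.1, -0.5, -9.0]
grip_width: 0.272
grasp_force: 61.9
```

```bash
python3 - <<'E'
from h import *
o=manip.get_obs(); print(o["position"],o["ft_force"],o["grip_width"],o["grasp_force"])
p=camera("scene"); u,v=pix(p,o["position"])[0]; print(u,v)
u,v=int(u),int(v); save("grip1.png",cv2.resize(p["img"][v-50:v+50,u-60:u+60],None,fx=5,fy=5,interpolation=cv2.INTER_CUBIC))
E
```

```text
[0.5184878  0.26692243 0.11355295] [ 0.11933036 -0.54555143 -8.96654931] 0.27177831568480654 61.94298505783081
374.6826378709645 198.85475469101473
```

View pics/grip1.png

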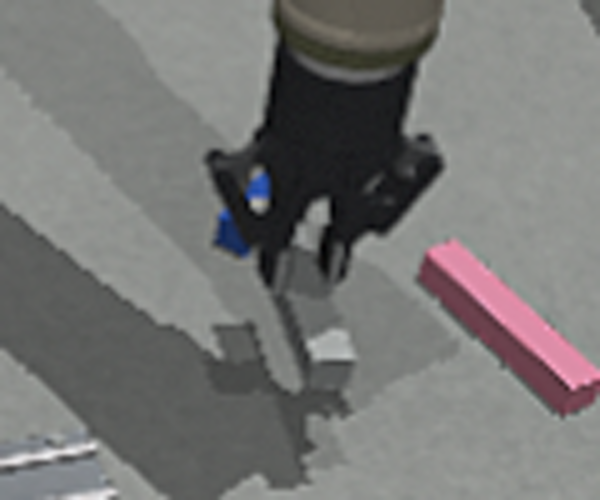

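The picture shows the bar held level between the fingers, near end at crop (330,360). Next I'll read its height relative to the TCP from depth.

```bash
python3 - <<'E'
from h import *
p=camera("scene"); t=camera("top")
for u in range(376,384,2):
  print(u,[tuple((world(p,[(u,v)])[0]*1000).round(0).astype(int).tolist()) for v in range(212,228,2)])
for q in(p,t):
  X=world(q,[(u,v) for v in range(420) for u in range(560)])
  s=(X[:,2]>.07)&(X[:,2]<.13)&(abs(X[:,1]-.267)<.012)&(abs(X[:,0]-.52)<.085)&(abs(X[:,0]-.52)>.045)
  for sg in(-1,1):
    Y=X[s&((X[:,0]-.52)*sg>0)]; 
    if len(Y): print(sg,len(Y),(np.median(Y,0)*1000).round(1),(Y[:,2].max()*1000).round(1),(Y[:,0].min()*1e3).round(1),(Y[:,0].max()*1e3).round(1))
E
```

```text
376 [(558, 262, 99), (565, 261, 98), (575, 257, 100), (582, 256, 99), (588, 254, 98), (591, 255, 92), (589, 257, 82), (521, 289, -1)]
378 [(557, 269, 97), (565, 267, 97), (575, 263, 99), (582, 261, 99), (589, 260, 97), (591, 260, 91), (589, 263, 81), (523, 294, 1)]
380 [(559, 274, 99), (565, 272, 97), (576, 269, 100), (584, 266, 100), (590, 265, 98), (590, 266, 90), (592, 267, 84), (524, 301, 1)]
382 [(464, 324, 1), (567, 278, 98), (575, 275, 99), (584, 272, 100), (593, 270, 100), (590, 272, 89), (594, 272, 85), (525, 307, 1)]
-1 4 [453.8 257.7  97.7] 99.3 448.5 460.0
1 93 [588.4 266.6  97.1] 101.8 565.0 593.6
-1 87 [456.9 263.6  96.6] 102.2 447.5 473.3
1 81 [574.8 266.6  96.3] 100.5 565.0 584.6
```

carry_out(
  deltas=[
    [0, -0.3, -0.2, 0.3, -1],
    [0, -0.8, -0.2, 0.7, -1],
    [0, -0.8, -0.2, 1, -1],
    [0, -0.8, -0.2, 1, -1],
    [0, -0.8, -0.2, 1, -1],
    [0, -0.8, -0.2, 1, -1],
  ],
)

```text
clock: 5.25
position: [0.5163, 0.1472, 0.1395]
ee_rot: [0.257, 0.966, -0.0, -0.0]
ft_force: [0.1, 0.6, -7.7]
grip_width: 0.272
grasp_force: 62.3
```

carry_out(
  deltas=[
    [-0.37, -0.1, 0, 0.4, -1],
    [-0.745, -0.21, 0, 0.7, -1],
    [-0.745, -0.21, 0, 1, -1],
    [-0.745, -0.21, 0, 1, -1],
  ],
)

```text
clock: 5.75
position: [0.5976, 0.0635, 0.1393]
ee_rot: [0.499, 0.867, -0.0, -0.0]
ft_force: [-1.1, 0.4, -8.3]
grip_width: 0.272
grasp_force: 62.4
```

carry_out(
  deltas=[
    [0, 0, 0, 0.35, -1],
    [0, 0, 0, 0.773, -1],
    [0, 0, 0, 0.773, -1],
    [0, 0, 0, 0.773, -1],
    [0, 0, 0, 0.773, -1],
  ],
)

```text
clock: 6.38
position: [0.5976, 0.0631, 0.14]
ee_rot: [0.662, 0.749, 0.0, -0.0]
ft_force: [0.4, -1.3, -8.3]
grip_width: 0.269
grasp_force: 62.4
```

```bash
python3 - <<'E'
from h import *
from scipy.spatial.transform import Rotation as R
o=manip.get_obs(); T=R.from_quat(o["ee_rot"]).as_matrix(); print(o["position"],T.round(3).tolist(),o["ft_force"],o["clock"])
p=camera("scene"); t=camera("top")
for n,q in(("scene",p),("top",t)):
  X=world(q,[(u,v) for v in range(420) for u in range(560)])
  D=(X-o["position"])@T   # tool coords: x=jig y, y=jig x, z down
  s=(abs(D[:,0])<.085)&(abs(D[:,0])>.045)&(abs(D[:,1])<.025)&(D[:,2]>0)&(D[:,2]<.022)
  print(n,s.sum())
  for sg in(-1,1):
    Y=D[s&(D[:,0]*sg>0)]*1000
    if len(Y)>5: print(sg,len(Y),"med",np.median(Y,0).round(1),"x",Y[:,0].min().round(1),Y[:,0].max().round(1),"y",np.percentile(Y[:,1],[3,50,97]).round(1),"z",np.percentile(Y[:,2],[10,50]).round(1))
save("h_top.png",cv2.resize(t["img"][160:250,200:380],None,fx=4.4,fy=4.4,interpolation=cv2.INTER_CUBIC))
save("h_sc.png",cv2.resize(p["img"][160:290,210:390],None,fx=4.4,fy=4.4,interpolation=cv2.INTER_CUBIC))
np.savez("h_top.npz",**t); np.savez("h_sc.npz",**p)
E
```

```text
[0.5975965  0.06312011 0.14003293] [[-0.122, 0.992, -0.0], [0.992, 0.122, 0.0], [0.0, -0.0, -1.0]] [ 0.40727483 -1.29983211 -8.25086482] 6.375
scene 165
-1 100 med [-60.1   5.   12.6] x -74.5 -45.3 y [-9.2  5.  16.1] z [10.3 12.6]
1 65 med [55.6  5.5 12.3] x 45.4 65.8 y [-9.7  5.5 15.2] z [10.5 12.3]
top 96
-1 96 med [-63.   -3.4  12.8] x -72.8 -51.4 y [-13.8  -3.4   9.6] z [10.8 12.8]
```

View pics/h_sc.png

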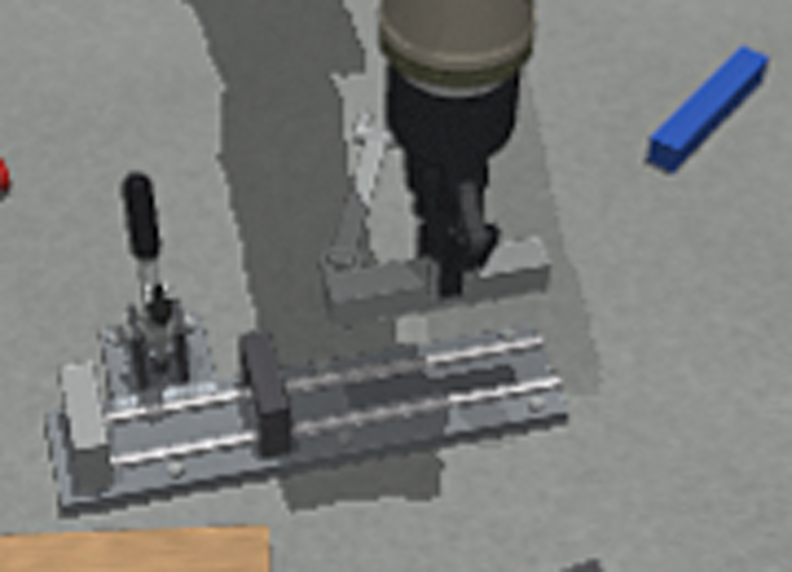

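Bar is level, its top 12.5 mm under the TCP and its centre about 4 mm toward the stop. After cancelling the camera offsets, it sits within about 1 mm of the trough centreline, so I'll lower it.

carry_out(
  deltas=[
    [0, 0, 0.3, 0, -1],
    [0, 0, 0.48, 0, -1],
    [0, 0, 0.53, 0, -1],
    [0, 0, 0.56, 0, -1],
    [0, 0, 0.585, 0, -1],
    [0, 0, 0.585, 0, -1],
    [0, 0, 0.585, 0, -1],
  ],
)

```text
clock: 7.35
position: [0.598, 0.0629, 0.0528]
ee_rot: [0.664, 0.748, 0.0, 0.0]
ft_force: [0.0, 0.5, -7.4]
grip_width: 0.271
grasp_force: 62.3
```

carry_out(
  deltas=[
    [-0.08, 0, 0, 0, -1],
    [-0.2, 0, 0, 0, -1],
    [-0.32, 0, 0, 0, -1],
    [-0.44, 0, 0, 0, -1],
    [-0.53, 0, 0, 0, -1],
    [-0.53, 0, 0, 0, -1],
    [-0.53, 0, 0, 0, -1],
  ],
)

```text
clock: 8.22
position: [0.6072, -0.0154, 0.0522]
ee_rot: [0.664, 0.748, 0.0, -0.0]
ft_force: [-0.2, -0.3, -8.0]
grip_width: 0.269
grasp_force: 62.5
```

carry_out(
  deltas=[
    [0, 0, 0.005, 0, 0.2],
    [0, 0, 0.005, 0, 0.2],
    [0, 0, 0.005, 0, 0.2],
    [0, 0, -0.2, 0, 0.2],
    [0, 0, -0.4, 0, 0.2],
    [0.3, 0, -0.4, 0, -1],
    [0.66, 0, -0.4, 0, -1],
    [0.66, 0, -0.4, 0, -1],
    [0.66, 0, -0.4, 0, -1],
    [0.66, 0, -0.4, 0, -1],
  ],
)

```text
clock: 9.48
position: [0.5957, 0.0806, 0.1125]
ee_rot: [0.665, 0.747, -0.0, 0.0]
ft_force: [0.2, -0.4, -0.6]
grip_width: 0.002
grasp_force: 0.0
```

```bash
python3 - <<'E'
from h import *
from scipy.spatial.transform import Rotation as R
o=manip.get_obs(); print(o["clock"],o["position"],o["ft_force"],o["grip_width"])
p=camera("scene")
a=np.radians(6.9); J=np.array([[np.cos(a),-np.sin(a),0],[np.sin(a),np.cos(a),0],[0,0,1]]); O=np.array([.6077,-.0252,0])
X=world(p,[(u,v) for v in range(420) for u in range(560)])-[.003,0,0]
D=(X-O)@J*1000
s=(abs(D[:,0])<14)&(D[:,2]>33)&(D[:,2]<46)&(D[:,1]>-12)&(D[:,1]<100); Y=D[s]
print(s.sum(),"tail y",Y[:,1].max(),"x",np.percentile(Y[:,0],[2,50,98]).round(1),"z",np.median(Y[:,2]).round(1))
s=(abs(D[:,0])<14)&(D[:,2]>33)&(D[:,2]<46)&(D[:,1]<-38); print("head",D[s][:,1].min() if s.any() else None)
print("tcp jig",((o["position"]-O)@J*1000).round(1))
save("rel.png",cv2.resize(p["img"][160:290,210:390],None,fx=4.4,fy=4.4,interpolation=cv2.INTER_CUBIC))
E
```

```text
9.475 [0.59566487 0.08059894 0.11247945] [ 0.22164813 -0.35727477 -0.58352576] 0.0017917753269702384
244 tail y 76.00117376021257 x [-12.    2.9  13.4] z 39.8
head -623.9600996217536
tcp jig [  0.8 106.5 112.5]
```

View pics/rel.png

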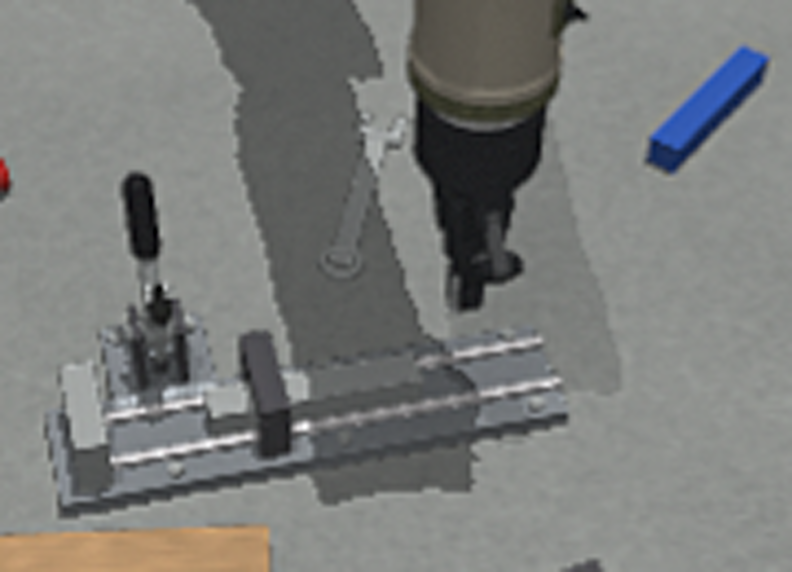

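Bar lies flat in the trough, head through the bridge (crop (225,395)), tail at jig y≈75. Gripper is behind it, so I'll go down and push.

carry_out(
  deltas=[
    [0, 0, 0.3, 0, -1],
    [0, 0, 0.43, 0, -1],
    [-0.05, 0, 0.43, 0, -1],
    [-0.12, 0, 0.43, 0, -1],
    [-0.19, 0, 0.43, 0, -1],
    [-0.26, 0, 0.43, 0, -1],
    [-0.33, 0, 0.43, 0, -1],
    [-0.4, 0, 0.43, 0, -1],
    [-0.46, 0, 0.43, 0, -1],
    [-0.5, 0, 0.43, 0, -1],
    [-0.53, 0, 0.43, 0, -1],
    [-0.53, 0, 0.43, 0, -1],
  ],
)

```text
clock: 11.02
position: [0.6056, 0.0031, 0.0489]
ee_rot: [0.664, 0.748, 0.001, 0.0]
ft_force: [-0.7, 3.4, 2.0]
grip_width: -0.002
grasp_force: 1.7
```

carry_out(
  deltas=[
    [-0.02, 0, 0, 0, -1],
    [-0.04, 0, 0, 0, -1],
    [-0.055, 0, 0, 0, -1],
    [-0.07, 0, 0, 0, -1],
    [-0.07, 0, 0, 0, -1],
  ],
)

```text
clock: 11.65
position: [0.6063, -0.003, 0.0486]
ee_rot: [0.663, 0.749, 0.002, -0.002]
ft_force: [-3.9, 15.7, 7.4]
grip_width: -0.001
grasp_force: 7.8
```

carry_out(
  deltas=[
    [0, 0, 0, 0, -1],
    [0.1, 0, 0, 0, -1],
    [0.2, 0, -0.3, 0, -1],
    [0.2, 0, -0.8, 0, -1],
    [0.2, 0, -0.9, 0, -1],
    [0.2, 0, -0.9, 0, -1],
  ],
)

```text
clock: 12.4
position: [0.6037, 0.0218, 0.1852]
ee_rot: [0.664, 0.748, 0.001, 0.002]
ft_force: [-0.5, -0.3, -0.5]
grip_width: -0.001
grasp_force: 0.0
```

```bash
python3 - <<'E'
from h import *
o=manip.get_obs(); print(o["clock"],o["position"],o["ft_force"],o["grip_width"])
p=camera("scene"); t=camera("top")
a=np.radians(6.9); J=np.array([[np.cos(a),-np.sin(a),0],[np.sin(a),np.cos(a),0],[0,0,1]]); O=np.array([.6077,-.0252,0])
for n,q,dx in(("scene",p,.003),("top",t,-.0021)):
  X=world(q,[(u,v) for v in range(420) for u in range(560)])-[dx,0,0]
  D=(X-O)@J*1000
  s=(abs(D[:,0])<10)&(D[:,2]>33)&(D[:,2]<46)&(D[:,1]>-60)&(D[:,1]<60); Y=D[s]
  if len(Y): print(n,s.sum(),"tail",np.sort(Y[:,1])[-5:].round(1))
  s=(abs(D[:,0])<20)&(D[:,2]>33)&(D[:,2]<46)&(D[:,1]<-45)&(D[:,1]>-128); Y=D[s]
  if len(Y): print(n,s.sum(),"y",np.percentile(Y[:,1],[0,3,50,97]).round(1),"x",np.percentile(Y[:,0],[3,50,97]).round(1),"z",np.median(Y[:,2]).round(1))
  s=(abs(D[:,1]+85)<40)&(D[:,2]>80)&(D[:,2]<165)&(abs(D[:,0]+70)<70); Y=D[s]
  if len(Y): k=Y[:,2]>Y[:,2].max()-15; print(n,"handle top",Y[k].mean(0).round(1),Y[:,2].max().round(1),Y.min(0).round(1),Y.max(0).round(1))
save("home.png",cv2.resize(p["img"][160:290,210:390],None,fx=4.4,fy=4.4,interpolation=cv2.INTER_CUBIC))
print("tcp jig",((o["position"]-O)@J*1000).round(1))
E
```

```text
12.4 [0.603658   0.02181474 0.18524244] [-0.53999669 -0.27340604 -0.49719363] -0.000509008058008542
scene 91 tail [6.8 8.3 8.9 9.2 9.5]
scene 245 y [-127.9 -125.6  -87.1  -47.7] x [-11.9   3.   13.7] z 40.1
scene handle top [-97.  -86.3 143.2] 150.6 [-109.6  -95.8   80.2] [-14.2 -76.3 150.6]
top 72 tail [-38.6 -38.  -37.8 -37.5 -37.2]
top 323 y [-127.7 -125.3  -85.2  -47.5] x [-11.2   0.9  12.8] z 39.9
top handle top [-99.9 -84.1 145.4] 151.0 [-109.6  -94.    80.7] [-15.2 -75.  151. ]
tcp jig [  1.6  47.2 185.2]
```

View pics/home.png

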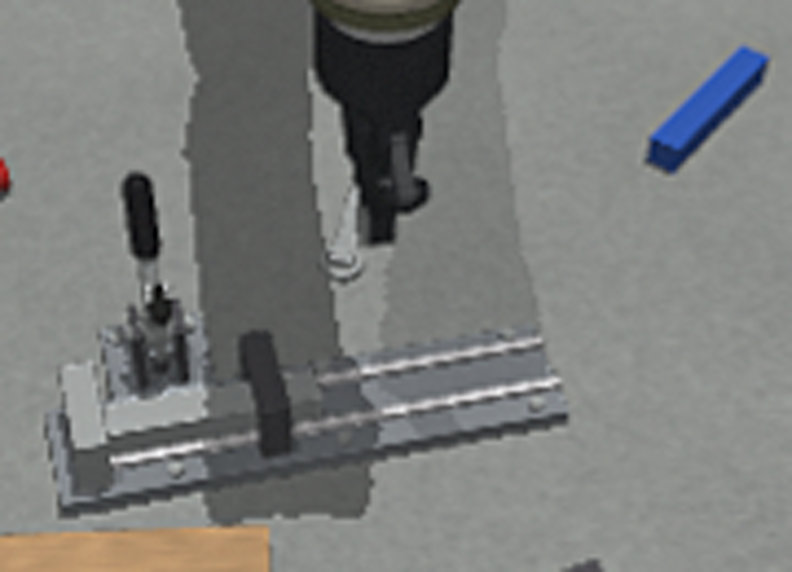

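Bar is home: head at the stop, tail 9.5 mm, top z 40, clamp still open. I'll go round behind the handle.

carry_out(
  deltas=[
    [0, -0.4, 0, 0, -1],
    [0, -0.8, 0, 0, -1],
    [0, -1, 0, 0, -1],
    [-0.4, -1, 0, 0, -1],
    [-0.8, -1, 0, 0, -1],
    [-0.88, -1, 0, 0, -1],
    [-0.88, -1, 0, 0, -1],
    [-0.88, -1, 0.24, 0, -1],
    [-0.88, -1, 0.24, 0, -1],
    [-0.88, -1, 0.24, 0, -1],
  ],
)

```text
clock: 13.75
position: [0.4694, -0.1254, 0.1473]
ee_rot: [0.663, 0.748, -0.0, -0.0]
ft_force: [0.8, -0.2, 0.1]
grip_width: 0.0
grasp_force: 0.0
```

carry_out(
  deltas=[
    [0, 0.12, 0, 0, -1],
    [0, 0.2, 0, 0, -1],
    [0, 0.27, 0, 0, -1],
    [0, 0.34, 0, 0, -1],
    [0, 0.41, 0, 0, -1],
    [0, 0.48, 0, 0, -1],
    [0, 0.55, 0, 0, -1],
    [0, 0.62, 0, 0, -1],
    [0, 0.69, 0, 0, -1],
    [0, 0.73, 0, 0, -1],
    [0, 0.73, 0, 0, -1],
  ],
)

```text
clock: 15.12
position: [0.5782, -0.1133, 0.1467]
ee_rot: [0.664, 0.748, -0.0, 0.0]
ft_force: [-0.4, 0.0, -0.1]
grip_width: -0.006
grasp_force: 0.0
```

carry_out(
  deltas=[
    [0, -0.3, 0, 0, -1],
    [0, -0.6, 0, 0, -1],
    [0, -0.7, -0.4, 0, -1],
    [0, -0.7, -0.5, 0, -1],
    [0, -0.7, -0.5, 0, -1],
  ],
)

```text
clock: 15.75
position: [0.4743, -0.1256, 0.2226]
ee_rot: [0.664, 0.748, 0.001, 0.001]
ft_force: [0.3, -0.9, -0.4]
grip_width: -0.001
grasp_force: 0.0
```

```bash
python3 - <<'E'
from h import *
o=manip.get_obs(); print(o["clock"],o["position"],o["ft_force"])
p=camera("scene")
a=np.radians(6.9); J=np.array([[np.cos(a),-np.sin(a),0],[np.sin(a),np.cos(a),0],[0,0,1]]); O=np.array([.6077,-.0252,0])
D=(world(p,[(u,v) for v in range(420) for u in range(560)])-[.003,0,0]-O)@J*1000
s=(abs(D[:,0])<10)&(D[:,2]>33)&(D[:,2]<46)&(D[:,1]>-13)&(D[:,1]<60); print("tail",np.sort(D[s][:,1])[-4:].round(1))
s=(abs(D[:,1]+85)<25)&(D[:,2]>90)&(D[:,2]<165)&(abs(D[:,0])<60); print("handle",s.sum(),D[s].mean(0).round(1),D[s].max(0).round(1))
save("end.png",cv2.resize(p["img"][160:290,210:390],None,fx=4.4,fy=4.4,interpolation=cv2.INTER_CUBIC))
E
```

```text
15.75 [ 0.47425368 -0.1256398   0.22260927] [ 0.26716266 -0.91728634 -0.44695178]
tail [7.8 8.2 8.8 9.3]
handle 57 [  3.  -87.  133.5] [ 13.3 -77.2 145. ]
```

View pics/end.png

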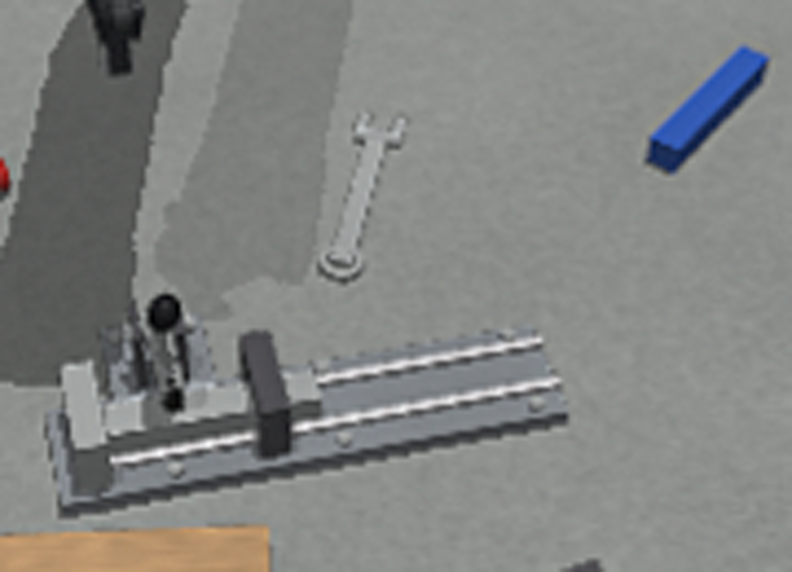

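The clamp has snapped over: grip at crop (165,312), foot on the bar at (175,398). The bar is still home and the gripper is clear, so I'll hand in.

```bash
python3 -c "
from h import *
print(ticket.hand_in())"
```

```text
the job is handed in; nothing more can be done
None
```

The bar is home against the end stop with the clamp snapped over and its foot on the bar, the gripper is clear, and the job was handed in at about 16 s; the hand-in call returned no verdict.

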